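# Tip a candle out of its tube mould

## Robot

A 6-joint arm with a two-finger parallel gripper is mounted at the origin on the work surface. World frame = base frame: x ahead of the robot, y to its left, z up, the work surface at z = 0. Lengths are in m, angles in degrees, forces in N, time in s.
With the tool pointing down it reaches from about 0.35 to 0.875 m from the base axis. Payload 4.2 kg.
Tool frame: the origin (TCP) lies on the front face of the gripper's body, between the roots of the fingers; the fingertips stand 70 mm ahead of it and the grasp point (between the pads) lies 51 mm ahead of it; z points along the fingers, y is the line along which they close (so a half turn about z gives the same grasp; the last joint's range is limited). The gripper opens to 87 mm and grips with 3 to 60 N. Pads are 19 mm wide; open, the fingers measure 117 mm over their backs; the gripper's body (75 mm by 190 mm) begins 51 mm behind the grasp point.
Start: joints at [-51.073, 22.042, 0.453, 0, -68.411, -14.817], TCP at [0.255, -0.57, 0.292] pointing down, gripper open.
Joint ranges: [-179.83, 179.83], [-69.29, 118.12], [-61.27, 80.66], [-181.25, 117.63], [-171.15, -9.14], [-177.46, 177.46]. Speed limits (degrees/s): [159.86, 159.86, 180, 180, 180, 180].

## Interface

Orientations are given as a 3x3 rotation matrix whose columns are the frame's x, y, z axes.
In Python, from station import r gives the robot as it stands.
- The arm moves only by the shell command python3 -m pendant 'ROWS' [OPENING]. ROWS is JSON, a list of rows, each a list of 2 entries, a list of its own where there are three numbers: the shift along the tool's x, y, z in mm, then the turn, a rotation vector about the tool's x, y, z in rad. A call has 1 to 10 rows; each row is the pose to reach, as a shift and turn from the pose commanded when the call began, along the tool's axes at that moment; what a row does not reach only later rows make up. A row lasts 1/10 s, in which the tool goes at most 50 mm and 8.59 degrees, less where a joint would pass 70% of its speed; a pose out of reach is approached as far as the arm can. A call with a gripper value outside its range is refused whole. OPENING is the opening, from 0 (shut) to 1 (fully open), set as the call begins (- or left out, the last holds). The fingers move at their own pace and stop on an object; the grip force is fixed at half the most. Time passes only in rows, so rows that repeat a pose let the fingers close. It gives the time, the measured TCP pose, the force, the opening and the grip force at its end, in the units of the state.
- r.sense(): the state, without advancing time (a new reading comes with each control period).
- r.capture(name): name is "side" or "top"; returns a dict with "frame" (384x512x3 uint8, red, green, blue), "vertical_fov" (degrees; the focal length in pixels is half the picture's height over the tangent of half this angle, whatever the lens; pixels are square), "cx", "cy" (the principal point, pixels), "rvec" (rotation vector, rad) and "tvec" (3), from world to camera coordinates, as OpenCV has them. Camera axes: x right, y down, z forward; pixel columns grow to the right and rows downward; lengths in m; the calibration is good to about 2 mm. A picture is of the moment at which its call begins. There is no depth.
- r.finish_job(): hands the job in; it is judged then, once.
The state is a dict: "time_s": time; "joints": joint angles; "joint_velocities": joint speeds; "effort": joint torques, N m; "tcp_pos": TCP position; "ee_rot": TCP orientation; "wrist_force": force on the tool from outside, world axes, zero at the start; "moment": the same for the moment, N m; "gripper_width": opening from 0.0 (shut) to 1.0 (fully open); "gripper_force": force on a finger pad.
Only numpy, scipy, OpenCV 4.12 (cv2) and the standard library are available. Lean on these libraries where they do the work, as an engineer would, in place of code of your own. Each camera call takes 0.05 s, during which the arm holds its last target. There are 200 camera calls.

## Task

Get the red candle out of the aluminium tube mould with the red sleeve: pick the mould up, tip it mouth-down close above the bare table so that the candle slides a few centimetres out of the mouth and no further, then lay the mould back level in the wooden cradle it came from with the candle still sticking out. Then take the candle by its exposed end, draw it right out and lay it in the empty groove of the drying rack. Do not let the candle fall flat on the table, and leave the green-sleeved mould and the purple candle where they are.

Things in the scene. Friction and masses are not known exactly. Their poses are not given: they have to be found in the camera images.
- mould_red_mid (a point): Centre, on its axis, of the loose aluminium tube mould with a red rubber sleeve: 186 long, 36 outer and 30 bore diameter, closed at -x, open at +x (the mouth, 93 from here along +x, starts facing roughly -y, the robot's right). The sleeve, 41 across and 44 long, is centred here: grip across it. About 0.19 kg. It starts level in its cradle.
- mould_red_mouth (a point): Centre of the red mould's open end, on its axis; x points out of the mouth. The bore is slippery: the candle slides by itself once the mould is tipped about 10 to 16 degrees mouth-down, and goes on sliding until its end meets something; nearer level than 8 degrees it stays put.
- cradle_red_axis (a point): Fixed wooden cradle of the red mould (its place varies): where the mould's centre lies at rest, 55 above the table; x along the mould, mouth end +x. Two V notches, 12 thick, centred 45 before and behind this point, tops 51 above the table and 25 either side; base 120 (x) by 75 by 10. The sleeve sits between the Vs with 17 to spare at each end.
- candle_mid (a point): Centre of the loose red candle: plain cylinder 24 diameter, 155 long, axis x, 0.065 kg. At the start it is inside the red mould, its end 10 to 24 inside the mouth, where fingers cannot reach it; lying on the bore it is 3 below the mould's axis.
- candle_tip (a point): Middle of the candle's end face that is nearer the mould's mouth (77.5 from the candle's centre along its +x).
- groove (a point): Empty groove of the fixed plywood drying rack (place varies): where the candle's centre lies at rest, 50 above the table; x along the groove, roughly -y. Two V notches, 12 thick, 45 before and behind this point, tops 46 above the table, 21 either side; base 120 (x) by 170 by 10. Parallel, 90 away along +y (farther from the robot), lies the purple candle. Either end may lead.
- purple_candle_mid (a point): Centre of the purple candle, same size as the red one, in the rack's far groove. Leave it.
- mould_green_mid (a point): Centre of an empty mould like the red one but with a green sleeve, in a like cradle parallel-ish to the red one, in front of or behind it (which is which varies). Leave it.
Mind the look-alikes: they are no part of the job. What is shaped like the part that bears mould_red_mid but blue or turquoise is not meant. What is shaped like the part that bears groove but turquoise is not meant.

How it is judged:
By the outcome, as a careful person would: the job done as asked, in the order asked, and still so for the second after the job is handed in, with the robot touching nothing.
It also fails if it takes over 67 s, if anything falls off the work surface, if the arm or the gripper's body presses on something with over 40 N, if the wrist force passes 120 N, or if a joint passes its speed limit or range.

## Working session

There is one attempt and no reset: what is moved stays moved. The work goes in short steps, Python scripts to look and compute and a shell command to move; the robot and the scene stay as the last step left them, time stands still between calls to the robot, and variables do not carry over. Pictures are saved under pics/ and viewed, at most 10 in all, crops included, and the job is handed in when it is done.

```bash
mkdir -p pics; cat > h.py <<'E'
import numpy as np, cv2
from station import r
def cap(n,f=None):
    c=r.capture(n)
    if f: cv2.imwrite('pics/'+f,c['frame'][:,:,::-1])
    return c
def K(c):
    f=192/np.tan(np.radians(c['vertical_fov'])/2)
    return f,c['cx'],c['cy'],cv2.Rodrigues(np.array(c['rvec'],float))[0],np.array(c['tvec'],float).ravel()
def ray(c,u,v,z):
    f,cx,cy,R,t=K(c); d=R.T@np.array([(u-cx)/f,(v-cy)/f,1]); o=-R.T@t
    return o+d*(z-o[2])/d[2]
def proj(c,p):
    f,cx,cy,R,t=K(c); q=R@np.array(p)+t
    return np.round([f*q[0]/q[2]+cx,f*q[1]/q[2]+cy],1)
E
python3 - <<'E'
from h import *
for n in('top','side'):
    c=cap(n); im=c['frame']
    cv2.imwrite(f'pics/{n}0.png',cv2.resize(im[:,:,::-1],(800,600),interpolation=cv2.INTER_CUBIC))
    f,cx,cy,R,t=K(c); print(n,f,cx,cy,-R.T@t,R.round(2).tolist(), {k for k in c})
s=r.sense(); print(s['time_s'],s['tcp_pos'],s['ee_rot'],s['wrist_force'],s['gripper_width'])
E
```

```text
top 438.8475443557963 248.73735078114333 191.69163353863897 [0.40754388 0.00335929 1.40587572] [[0.01, -1.0, 0.01], [-1.0, -0.01, -0.05], [0.05, -0.01, -1.0]] {'cy', 'rvec', 'cx', 'frame', 'tvec', 'vertical_fov'}
side 465.5694699326179 262.2881604352878 199.35625413800136 [0.02997076 0.81423128 0.72718575] [[-0.88, -0.48, -0.01], [-0.26, 0.5, -0.82], [0.4, -0.72, -0.57]] {'cy', 'rvec', 'cx', 'frame', 'tvec', 'vertical_fov'}
0.1 [ 0.25517048 -0.57008336  0.29126553] [[-9.12827607e-01 -4.08344286e-01 -8.39720406e-04]
 [-4.08345146e-01  9.12825900e-01  1.76593928e-03]
 [ 4.54073233e-05  1.95489387e-03 -9.99998088e-01]] [-0.66431377 -0.88331735  0.3732796 ] 1.0003827358970838
```

View pics/top0.png

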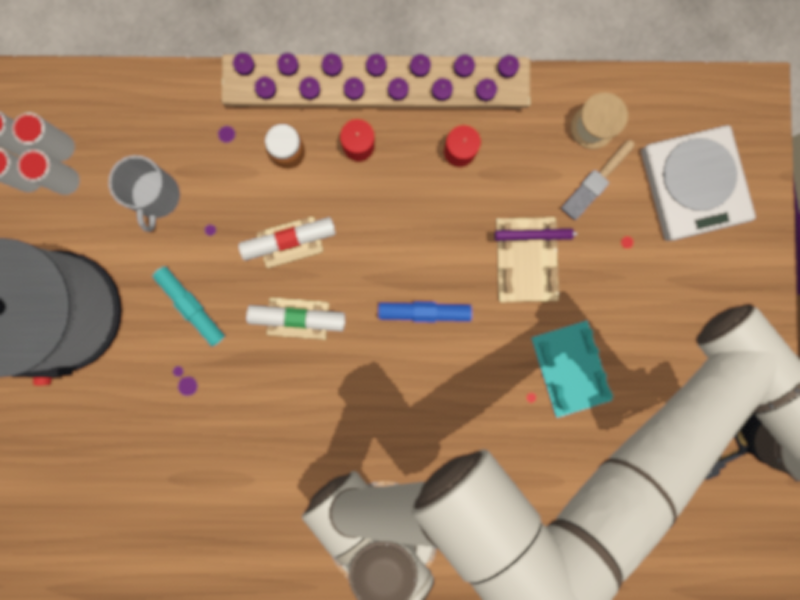

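View pics/side0.png

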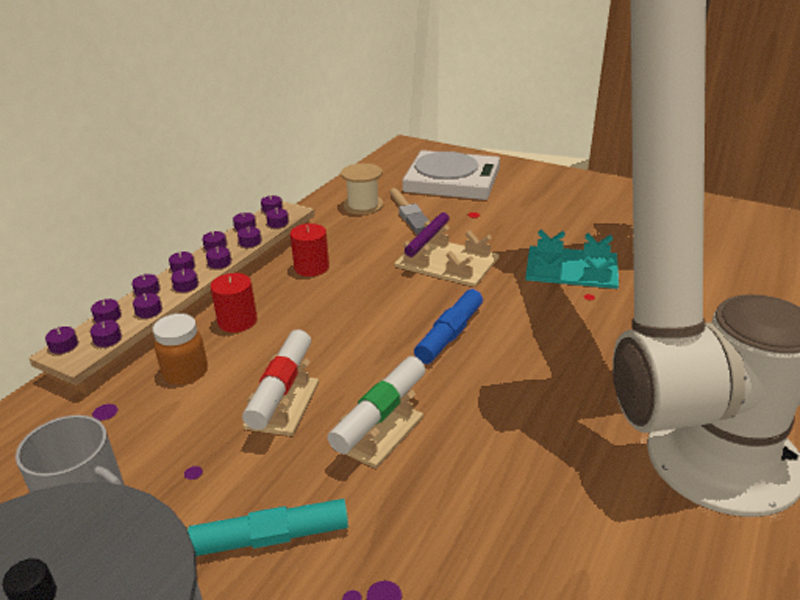

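Top view candidates: red-sleeve mould (287,238), green (295,318), blue (425,312) and turquoise (190,305). For the rack: plywood (527,260) and turquoise (572,368). I choose the red-sleeved mould and the plywood rack, whose free groove is the lower one at about (528,281).

```bash
python3 - <<'E'
from h import *
c=cap('top'); im=c['frame'][:,:,::-1]
a=cv2.resize(im[130:180,145:225],(800,500)[0:2] if 0 else (480,300),interpolation=cv2.INTER_CUBIC)
b=cv2.resize(im[135:197,305:385],(480,372),interpolation=cv2.INTER_CUBIC)
cv2.imwrite('pics/crop1.png',cv2.resize(np.vstack([a,b])[:600],(480,600)) if 0 else np.vstack([a,b[:300]]))
E
```

```text
(no output)
```

View pics/crop1.png

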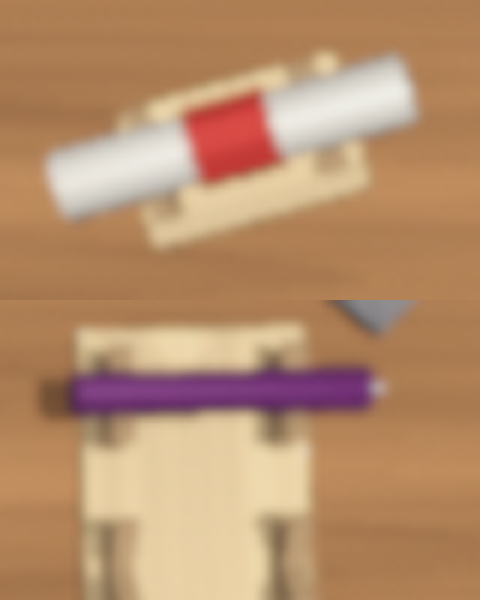

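The crop confirms the red sleeve at crop (234,138), with the closed end near (60,187) and the mouth near (405,88). The purple candle runs (72,393)–(372,388), and the rack's notches are at x≈108 and 277.

```bash
python3 - <<'E'
from h import *
c=cap('top'); A=lambda x,y,z: ray(c,145+x/6,130+y/6,z); B=lambda x,y,z: ray(c,305+x/6,135+(y-300)/6,z)
e0,e1,m=A(60,187,.06),A(405,88,.06),A(234,138,.06)
d=e1-e0; print('mould',e0,e1,m,(e0+e1)/2,np.linalg.norm(d),np.degrees(np.arctan2(d[1],d[0])))
p0,p1=B(72,393,.05),B(372,388,.05); d=p1-p0
print('purple',p0,p1,(p0+p1)/2,np.linalg.norm(d),np.degrees(np.arctan2(d[1],d[0])))
# base corners (full top picture 800x600): 
f=lambda x,y,z: ray(c,x/1.5625,y/1.5625,z)
cs=[f(498,219,.01),f(557,218,.01),f(559,300,.01),f(501,302,.01)]
print('rack',np.array(cs).round(4).tolist(),np.mean(cs,0))
print('notch',B(108,550,.035),B(277,550,.035))
s=cap('side')
for n,p in(('m',m),('mouth',e1),('closed',e0),('purple',(p0+p1)/2)): print(n,proj(s,p)*1.5625)
E
```

```text
mould [0.56847627 0.28041357 0.06      ] [0.62102674 0.10424433 0.06      ] [0.59445821 0.1916945  0.06      ] [0.59475151 0.19232895 0.06      ] 0.18384002285430837 -73.39040311356814
purple [ 0.60700435 -0.22029412  0.05      ] [ 0.61088267 -0.37636491  0.05      ] [ 0.60894351 -0.29832952  0.05      ] 0.15611897500619468 -88.57650851004604
rack [[0.6463, -0.2325, 0.01], [0.6494, -0.3539, 0.01], [0.4806, -0.357, 0.01], [0.4757, -0.2384, 0.01]] [ 0.56301743 -0.29544377  0.01      ]
notch [ 0.52673341 -0.2415269   0.035     ] [ 0.52740238 -0.33011797  0.035     ]
m [279.21875 372.1875 ]
mouth [299.6875 335.3125]
closed [254.6875  415.15625]
purple [426.875   232.34375]
```

```bash
cat >> h.py <<'E'
from scipy.spatial.transform import Rotation as Ro
def pose(yaw,tip=0):
    # yaw: world angle of tool x; tool z down; tip: degrees tool x points below horizontal
    a=np.radians(yaw); x=np.array([np.cos(a),np.sin(a),0]); z=np.array([0,0,-1.])
    return np.column_stack([x,np.cross(z,x),z])@Ro.from_euler('y',-tip,degrees=True).as_matrix()
def go(g,yaw,tip=0,ref=None):
    "g = grasp point target in world; returns shift mm, rotvec"
    R1=pose(yaw,tip); p1=np.array(g)-.051*R1[:,2]
    if ref is None: s=r.sense(); p0,R0=np.array(s['tcp_pos']),np.array(s['ee_rot'])
    else: R0=pose(ref[1],ref[2]); p0=np.array(ref[0])-.051*R0[:,2]
    print('shift',(1000*R0.T@(p1-p0)).round(1),'turn',Ro.from_matrix(R0.T@R1).as_rotvec().round(4))
E
python3 - <<'E'
from h import *
go([.5946,.192,.20],-73.4)
E
```

```text
shift [-621.1  557.2   41.2] turn [ 9.0000e-04  7.0000e-04 -1.4398e+00]
```

```bash
R='[[-621,557,41],[0.001,0.0007,-1.44]]'; python3 -m pendant '[[[-621,557,41],[0.001,0.0007,-1.44]],[[-621,557,41],[0.001,0.0007,-1.44]],[[-621,557,41],[0.001,0.0007,-1.44]],[[-621,557,41],[0.001,0.0007,-1.44]],[[-621,557,41],[0.001,0.0007,-1.44]],[[-621,557,41],[0.001,0.0007,-1.44]],[[-621,557,41],[0.001,0.0007,-1.44]],[[-621,557,41],[0.001,0.0007,-1.44]],[[-621,557,41],[0.001,0.0007,-1.44]],[[-621,557,41],[0.001,0.0007,-1.44]]]' 1
python3 -c "
from h import *
go([.5946,.192,.20],-73.4)"
```

```text
time_s: 1.25
tcp_pos: [0.4588, -0.1122, 0.268]
ee_rot: [[0.291, -0.957, 0.001], [-0.957, -0.291, -0.001], [0.001, -0.001, -1.0]]
wrist_force: [0.9, -0.3, 0.0]
gripper_width: 0.996
gripper_force: 0.0
shift [-251.6 -218.4   16.9] turn [-0.0011 -0.0014  0.0054]
```

```bash
python3 -m pendant '[[[-252,-218,17],[0,0,0]],[[-252,-218,17],[0,0,0]],[[-252,-218,17],[0,0,0]],[[-252,-218,17],[0,0,0]],[[-252,-218,17],[0,0,0]],[[-252,-218,17],[0,0,0]],[[-252,-218,17],[0,0,0]],[[-252,-218,17],[0,0,0]],[[-252,-218,17],[0,0,0]]]'
python3 -c "
from h import *
go([.5946,.192,.20],-73.4);go([.5946,.192,.055],-73.4)
c=cap('side');im=c['frame'][:,:,::-1]
cv2.imwrite('pics/s1.png',cv2.resize(im[130:310,120:330],(700,600),interpolation=cv2.INTER_CUBIC))"
```

```text
time_s: 2.15
tcp_pos: [0.595, 0.19, 0.2497]
ee_rot: [[0.287, -0.958, -0.001], [-0.958, -0.287, -0.002], [0.001, 0.001, -1.0]]
wrist_force: [0.1, 0.6, 0.2]
gripper_width: 1.003
gripper_force: 0.0
shift [-2.  -0.2 -1.4] turn [ 0.0015 -0.0014  0.0012]
shift [ -2.2  -0.4 143.6] turn [ 0.0015 -0.0014  0.0012]
```

View pics/s1.png

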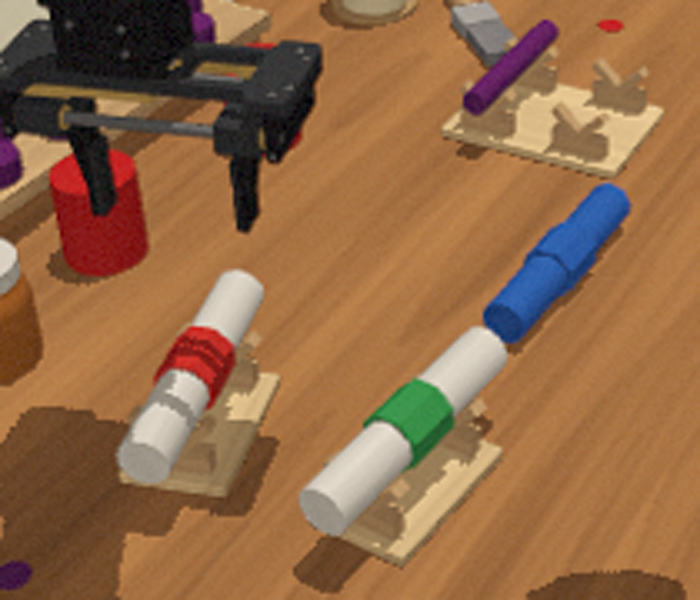

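The gripper is over the red sleeve at crop (197,365), aligned across it with the fingers on either side. I'll descend and grip.

```bash
python3 -m pendant '[[[-2,0,40],[0,0,0]],[[-2,0,80],[0,0,0]],[[-2,0,110],[0,0,0]],[[-2,0,130],[0,0,0]],[[-2,0,144],[0,0,0]],[[-2,0,144],[0,0,0]]]' && python3 -m pendant '[[[0,0,0],[0,0,0]],[[0,0,0],[0,0,0]],[[0,0,0],[0,0,0]],[[0,0,0],[0,0,0]],[[0,0,0],[0,0,0]],[[0,0,0],[0,0,0]],[[0,0,0],[0,0,0]],[[0,0,0],[0,0,0]],[[0,0,0],[0,0,0]],[[0,0,0],[0,0,0]]]' 0
```

```text
time_s: 2.8
tcp_pos: [0.5938, 0.1898, 0.1051]
ee_rot: [[0.284, -0.959, -0.003], [-0.959, -0.284, -0.003], [0.002, 0.003, -1.0]]
wrist_force: [-0.6, -0.3, 0.0]
gripper_width: 1.001
gripper_force: 0.0
time_s: 3.8
tcp_pos: [0.5955, 0.1918, 0.1068]
ee_rot: [[0.286, -0.958, 0.003], [-0.958, -0.286, -0.0], [0.001, -0.002, -1.0]]
wrist_force: [3.8, 0.8, -0.9]
gripper_width: 0.469
gripper_force: 30.0
```

```bash
python3 - <<'E'
from h import *
a=([.5946,.192,.055],-73.4,0); go([.565,.03,.11],-73.4,0,a); go([.565,.03,.06],-73.4,0,a)
b=([.565,.03,.06],-73.4,0)
for t,z in((8,.045),(16,.057),(24,.0688)): go([.565,.03,z],-73.4,t,b)
E
python3 -m pendant '[[[0,0,-15],[0,0,0]],[[0,0,-35],[0,0,0]],[[0,0,-55],[0,0,0]],[[0,0,-55],[0,0,0]]]'
```

```text
shift [146.8  74.6 -55. ] turn [0. 0. 0.]
shift [146.8  74.6  -5. ] turn [0. 0. 0.]
shift [ 7.1  0.  15.5] turn [ 0.     -0.1396 -0.    ]
shift [14.1 -0.   5. ] turn [ 0.     -0.2793  0.    ]
shift [20.7 -0.  -4.4] turn [-0.     -0.4189  0.    ]
time_s: 4.2
tcp_pos: [0.5951, 0.1916, 0.1634]
ee_rot: [[0.286, -0.958, 0.003], [-0.958, -0.286, 0.0], [0.0, -0.003, -1.0]]
wrist_force: [0.3, 0.6, -2.0]
gripper_width: 0.47
gripper_force: 30.0
```

```bash
python3 -m pendant '[[[8,4,0],[0,0,0]],[[24,12,0],[0,0,0]],[[44,22,0],[0,0,0]],[[64,32,0],[0,0,0]],[[84,43,0],[0,0,0]],[[104,53,0],[0,0,0]],[[122,62,0],[0,0,0]],[[136,69,0],[0,0,0]],[[144,73,0],[0,0,0]],[[147,75,0],[0,0,0]]]' && python3 -m pendant '[[[0,0,20],[0,0,0]],[[0,0,40],[0,0,0]],[[0,0,50],[0,0,0]],[[0,0,50],[0,0,0]],[[0,0,50],[0,0,0]]]'
python3 - <<'E'
from h import *
go([.565,.03,.06],-73.4)
E
```

```text
time_s: 5.2
tcp_pos: [0.5645, 0.0277, 0.1614]
ee_rot: [[0.284, -0.959, -0.0], [-0.959, -0.284, -0.001], [0.001, 0.0, -1.0]]
wrist_force: [-0.2, 0.6, -1.9]
gripper_width: 0.468
gripper_force: 30.0
time_s: 5.7
tcp_pos: [0.5655, 0.0294, 0.112]
ee_rot: [[0.287, -0.958, 0.001], [-0.958, -0.287, -0.001], [0.001, -0.001, -1.0]]
wrist_force: [0.2, 0.4, -2.8]
gripper_width: 0.469
gripper_force: 30.0
shift [-0.7  0.3  1. ] turn [-0.0009 -0.0014  0.0012]
```

```bash
python3 -m pendant '[[[7,0,15],[0,-0.14,0]],[[14,0,5],[0,-0.279,0]],[[21,0,-4],[0,-0.419,0]],[[21,0,-4],[0,-0.419,0]],[[21,0,-4],[0,-0.419,0]],[[21,0,-4],[0,-0.419,0]],[[21,0,-4],[0,-0.419,0]],[[21,0,-4],[0,-0.419,0]],[[21,0,-4],[0,-0.419,0]]]'
python3 - <<'E'
from h import *
c=cap('side');im=c['frame'][:,:,::-1]
s=r.sense(); R=np.array(s['ee_rot']); g=np.array(s['tcp_pos'])+.051*R[:,2]; m=g+.093*R[:,0]
print(g,m,np.degrees(np.arcsin(R[2,0])))
for p in(g,m,m+.04*R[:,0]-.003*np.array([0,0,1])): print((proj(c,p)-[170,100])*5)
cv2.imwrite('pics/s2.png',cv2.resize(im[100:220,170:330],(800,600),interpolation=cv2.INTER_CUBIC))
E
```

```text
time_s: 6.6
tcp_pos: [0.5707, 0.0098, 0.1157]
ee_rot: [[0.263, -0.958, -0.117], [-0.875, -0.288, 0.388], [-0.406, -0.0, -0.914]]
wrist_force: [-0.2, 0.2, -2.1]
gripper_width: 0.468
gripper_force: 30.0
[0.56481147 0.02941972 0.06907099] [ 0.58922795 -0.0520033   0.03134662] -23.931131593444217
[289. 510.]
[335.5 478.5]
[353.5 470.5]
```

View pics/s2.png

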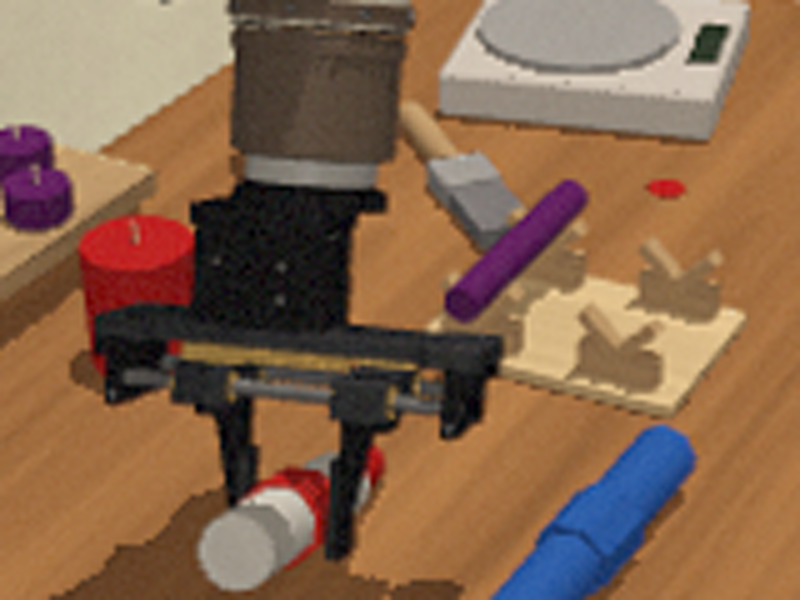

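The red candle end is sticking out past the mouth at crop (370,470), with about 42 mm exposed by the geometry. Next I level by pivoting about the tip on the table.

```bash
python3 - <<'E'
from h import *
e=np.array([np.cos(np.radians(-73.4)),np.sin(np.radians(-73.4)),0]); g=np.array([.565,.03,0])
ref=([.565,.03,.0688],-73.4,24)
for t,b,z in((16,8.4,51.6),(10,13.1,38.2),(7,15,31.3),(3,15,36),(0,15,50),(0,15,70)): go(g-b/1000*e+[0,0,z/1000],-73.4,t,ref)
print(g-.015*e)
E
```

```text
shift [-7.8 -0.  19.6] turn [0.     0.1396 0.    ]
shift [-11.9   0.   34.8] turn [-0.      0.2443  0.    ]
shift [-13.4   0.   42.6] turn [ 0.      0.2967 -0.    ]
shift [-18.6   0.   39.5] turn [ 0.      0.3665 -0.    ]
shift [-26.8   0.   27.7] turn [ 0.      0.4189 -0.    ]
shift [-34.9   0.    9.4] turn [ 0.      0.4189 -0.    ]
[0.56071467 0.04437484 0.        ]
```

```bash
python3 -m pendant '[[[-8,0,20],[0,0.14,0]],[[-12,0,35],[0,0.244,0]],[[-13.5,0,42.5],[0,0.297,0]],[[-18.5,0,39.5],[0,0.367,0]],[[-27,0,27.5],[0,0.419,0]],[[-35,0,9],[0,0.419,0]],[[-35,0,9],[0,0.419,0]],[[-35,0,9],[0,0.419,0]]]'
python3 - <<'E'
from h import *
s=r.sense(); R=np.array(s['ee_rot']); g=np.array(s['tcp_pos'])+.051*R[:,2]; m=g+.093*R[:,0]
print(g,np.degrees(np.arcsin(R[2,0])))
c=cap('top'); f=c['frame'][:,:,::-1]
t=cv2.resize(f[110:210,230:330],(600,600),interpolation=cv2.INTER_CUBIC)
cv2.imwrite('pics/t3.png',t)
for L in(0,.04): print((proj(c,m+L*R[:,0]-[0,0,.003])-[230,110])*6)
E
```

```text
time_s: 7.45
tcp_pos: [0.5607, 0.0433, 0.1216]
ee_rot: [[0.286, -0.958, 0.001], [-0.958, -0.286, -0.0], [0.0, -0.001, -1.0]]
wrist_force: [0.4, 1.0, -3.2]
gripper_width: 0.469
gripper_force: 30.0
[0.56076903 0.0433128  0.07064096] 0.0247680641167209
[187.2 273.6]
[262.2 252. ]
```

View pics/t3.png

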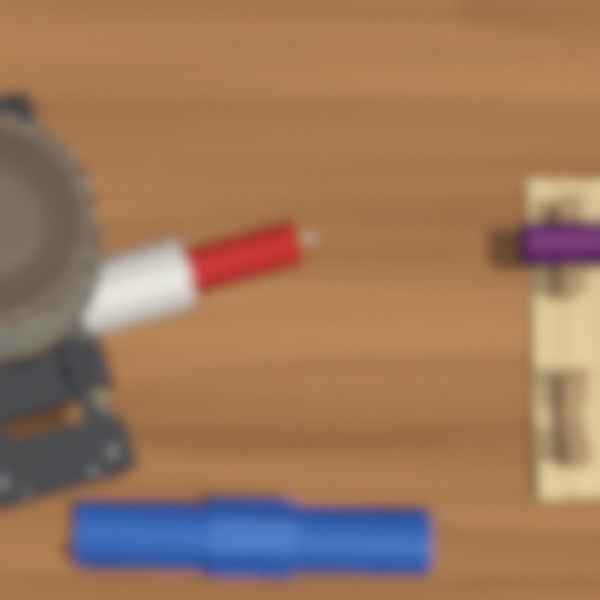

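The top view shows the mouth at (192,270) and the candle end at (300,240), so about 58 mm is exposed. The candle is securely inside by about 97 mm, so I'll return gently to the cradle.

```bash
python3 -m pendant '[[[0,0,-10],[0,0,0]],[[0,0,-25],[0,0,0]],[[0,0,-40],[0,0,0]],[[-2,-1,-42],[0,0,0]],[[-6,-3,-42],[0,0,0]],[[-12,-7,-42],[0,0,0]],[[-20,-11,-42],[0,0,0]],[[-30,-17,-42],[0,0,0]],[[-40,-23,-42],[0,0,0]],[[-50,-28,-42],[0,0,0]]]' && python3 -m pendant '[[[-10,-6,0],[0,0,0]],[[-20,-12,0],[0,0,0]],[[-30,-18,0],[0,0,0]],[[-40,-23,0],[0,0,0]],[[-50,-29,0],[0,0,0]],[[-60,-35,0],[0,0,0]],[[-68,-39,0],[0,0,0]],[[-74,-43,0],[0,0,0]],[[-79,-46,0],[0,0,0]],[[-82,-46.5,0],[0,0,0]]]' && python3 -m pendant '[[[0,0,0],[0,0,0]],[[0,0,0],[0,0,0]]]'
python3 - <<'E'
from h import *
go([.5946,.192,.055],-73.4)
E
```

```text
time_s: 8.5
tcp_pos: [0.5736, 0.1004, 0.1633]
ee_rot: [[0.286, -0.958, 0.0], [-0.958, -0.286, -0.001], [0.001, -0.0, -1.0]]
wrist_force: [0.8, -0.0, -2.3]
gripper_width: 0.465
gripper_force: 30.0
time_s: 9.5
tcp_pos: [0.5946, 0.1914, 0.1635]
ee_rot: [[0.286, -0.958, 0.001], [-0.958, -0.286, -0.001], [0.001, -0.0, -1.0]]
wrist_force: [-1.0, -0.1, -2.1]
gripper_width: 0.465
gripper_force: 30.0
time_s: 9.7
tcp_pos: [0.5942, 0.1907, 0.1635]
ee_rot: [[0.286, -0.958, 0.0], [-0.958, -0.286, -0.001], [0.001, 0.0, -1.0]]
wrist_force: [-0.3, -0.5, -3.3]
gripper_width: 0.466
gripper_force: 30.0
shift [-1.2 -0.8 57.5] turn [ 0.0001 -0.0012  0.    ]
```

```bash
python3 -m pendant '[[[-1,0,15],[0,0,0]],[[-1,0,30],[0,0,0]],[[-1,0,42],[0,0,0]],[[-1,0,50],[0,0,0]],[[-1,0,54],[0,0,0]],[[-1,0,56.5],[0,0,0]],[[-1,0,56.5],[0,0,0]],[[-1,0,56.5],[0,0,0]]]'
python3 - <<'E'
from h import *
c=cap('side');im=c['frame'][:,:,::-1]
cv2.imwrite('pics/s4.png',cv2.resize(im[170:290,130:250],(600,600),interpolation=cv2.INTER_CUBIC))
E
```

```text
time_s: 10.5
tcp_pos: [0.5946, 0.1921, 0.1077]
ee_rot: [[0.286, -0.958, 0.002], [-0.958, -0.286, -0.0], [0.001, -0.002, -1.0]]
wrist_force: [1.3, 0.1, -1.8]
gripper_width: 0.465
gripper_force: 30.0
```

View pics/s4.png

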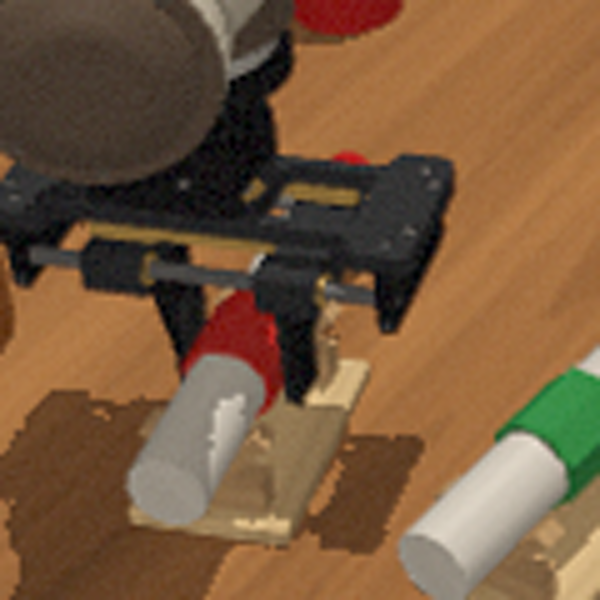

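The mould is in the cradle, with its closed end at (165,490), but the force suggests it is still about 1 mm up. I'll lower a touch and release.

```bash
python3 -m pendant '[[[0,0,1],[0,0,0]],[[0,0,1.5],[0,0,0]],[[0,0,1.5],[0,0,0]]]' && python3 -m pendant '[[[0,0,0],[0,0,0]],[[0,0,0],[0,0,0]],[[0,0,0],[0,0,0]],[[0,0,0],[0,0,0]],[[0,0,0],[0,0,0]],[[0,0,0],[0,0,0]],[[0,0,-10],[0,0,0]],[[0,0,-40],[0,0,0]],[[0,0,-85],[0,0,0]],[[0,0,-100],[0,0,0]]]' 1
python3 -m pendant '[[[-40,0,0],[0,0,0]],[[-80,0,-20],[0,0,0]],[[-120,0,-30],[0,0,0]],[[-150,0,-40],[0,0,0]],[[-150,0,-40],[0,0,0]]]'
python3 - <<'E'
from h import *
c=cap('top');im=c['frame'][:,:,::-1]
cv2.imwrite('pics/t5.png',cv2.resize(im[120:195,150:250],(800,600),interpolation=cv2.INTER_CUBIC))
E
```

```text
time_s: 10.85
tcp_pos: [0.5953, 0.1924, 0.1067]
ee_rot: [[0.287, -0.958, 0.004], [-0.958, -0.287, 0.0], [0.001, -0.004, -1.0]]
wrist_force: [2.1, 0.3, 2.7]
gripper_width: 0.464
gripper_force: 30.0
time_s: 11.85
tcp_pos: [0.5961, 0.1927, 0.2114]
ee_rot: [[0.287, -0.958, 0.009], [-0.958, -0.287, 0.002], [0.0, -0.009, -1.0]]
wrist_force: [0.8, -0.1, 0.5]
gripper_width: 1.0
gripper_force: 0.0
time_s: 12.35
tcp_pos: [0.5507, 0.3395, 0.248]
ee_rot: [[0.291, -0.957, 0.005], [-0.957, -0.291, 0.002], [-0.001, -0.005, -1.0]]
wrist_force: [-0.3, -0.6, -0.8]
gripper_width: 1.001
gripper_force: 0.0
```

View pics/t5.png

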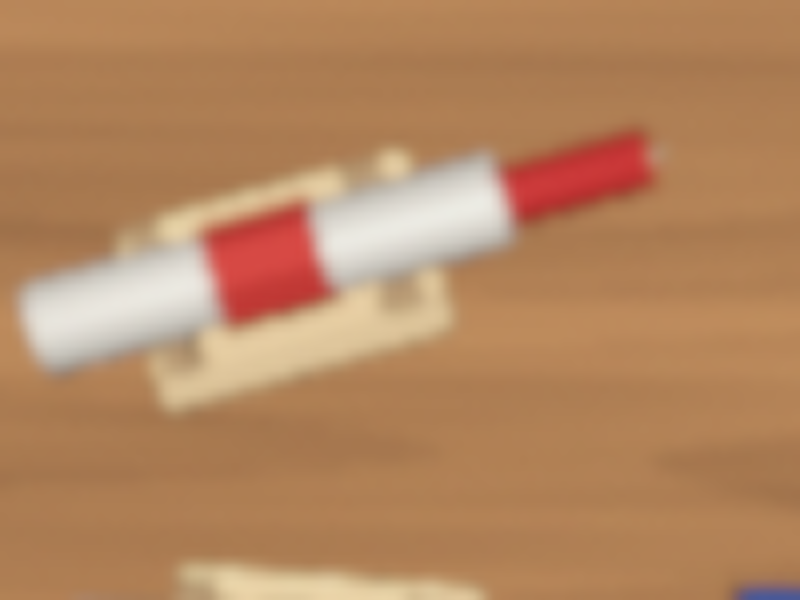

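The mould is back level in its cradle with the candle out: mouth at (505,196), candle end at (650,158).

```bash
python3 - <<'E'
from h import *
c=cap('top'); f=lambda x,y,z: ray(c,150+x/8,120+y/8,z)
e0=f(38,328,.057); m=f(505,196,.057); t=f(650,158,.052); m2=f(508,196,.052)
d=t-m2; L=np.linalg.norm(d); print(e0,m,t,L,np.degrees(np.arctan2(d[1],d[0])),np.degrees(np.arctan2(*(m-e0)[1::-1])))
g=t-.03*d/L; print(g); ge=[g[0],g[1],.2]
go([g[0],g[1],.16],-73.8); print(proj(c,g))
E
```

```text
[0.56934519 0.28180944 0.057     ] [0.62203741 0.10254351 0.057     ] [0.63815398 0.04680185 0.052     ] 0.057039771914812194 -74.42837518456844 -73.62018409336662
[0.6301007  0.07570072 0.052     ]
shift [272.3  -1.1  35.2] turn [-0.0008 -0.0007  0.0086]
[221.9 142.2]
```

```bash
python3 -m pendant '[[[30,0,0],[0,0,0]],[[80,0,10],[0,0,0]],[[130,0,20],[0,0,0]],[[180,0,30],[0,0,0]],[[230,0,35],[0,0,0.008]],[[265,-1,35],[0,0,0.008]],[[272,-1,35],[0,0,0.008]],[[272,-1,35],[0,0,0.008]],[[272,-1,35],[0,0,0.008]]]'
python3 - <<'E'
from h import *
go([.6301,.0757,.051],-73.8)
c=cap('side'); print(ray(c,215/1.5625,312/1.5625,0),ray(c,252/1.5625,318/1.5625,0)); c=cap('top');print(ray(c,357/1.5625,158/1.5625,0))
E
```

```text
time_s: 13.35
tcp_pos: [0.6296, 0.0751, 0.2106]
ee_rot: [[0.278, -0.961, 0.0], [-0.961, -0.278, -0.001], [0.001, -0.0, -1.0]]
wrist_force: [0.4, 0.8, -1.1]
gripper_width: 0.997
gripper_force: 0.0
shift [ -0.5  -0.6 108.6] turn [-0.     -0.0009 -0.0013]
[0.84856922 0.05326053 0.        ] [0.77841148 0.03747248 0.        ]
[0.77305089 0.05855408 0.        ]
```

```bash
python3 -m pendant '[[[0,0,40],[0,0,0]],[[0,0,75],[0,0,0]],[[0,0,98],[0,0,0]],[[0,0,108.5],[0,0,0]],[[0,0,108.5],[0,0,0]],[[0,0,108.5],[0,0,0]]]' && python3 -m pendant '[[[0,0,0],[0,0,0]],[[0,0,0],[0,0,0]],[[0,0,0],[0,0,0]],[[0,0,0],[0,0,0]],[[0,0,0],[0,0,0]],[[0,0,0],[0,0,0]],[[0,0,0],[0,0,0]],[[0,0,0],[0,0,0]],[[0,0,0],[0,0,0]],[[0,0,0],[0,0,0]]]' 0
```

```text
time_s: 14.05
tcp_pos: [0.6308, 0.0761, 0.1034]
ee_rot: [[0.28, -0.96, 0.003], [-0.96, -0.28, -0.001], [0.001, -0.002, -1.0]]
wrist_force: [0.7, 0.3, 0.2]
gripper_width: 1.002
gripper_force: 0.0
time_s: 15.05
tcp_pos: [0.63, 0.0752, 0.1021]
ee_rot: [[0.278, -0.961, 0.0], [-0.961, -0.278, -0.001], [0.001, -0.0, -1.0]]
wrist_force: [0.1, 0.2, 0.7]
gripper_width: 0.267
gripper_force: 30.0
```

```bash
python3 -m pendant '[[[6,0,0],[0,0,0]],[[18,0,0],[0,0,0]],[[32,0,0],[0,0,0]],[[47,0,0],[0,0,0]],[[62,0,0],[0,0,0]],[[77,0,0],[0,0,0]],[[92,0,0],[0,0,0]],[[105,0,0],[0,0,0]],[[116,0,0],[0,0,0]],[[124,0,0],[0,0,0]]]' && python3 -m pendant '[[[4,0,-5],[0,0,0]],[[4,0,-20],[0,0,0]],[[4,0,-45],[0,0,0]],[[4,0,-70],[0,0,0]],[[4,0,-80],[0,0,0]],[[4,0,-80],[0,0,0]]]'
python3 - <<'E'
from h import *
s=r.sense(); R=np.array(s['ee_rot']); g=np.array(s['tcp_pos'])+.051*R[:,2]; print(g)
t=cap('top');c=cap('side')
a=cv2.resize(t['frame'][110:190,150:310,::-1],(640,320),interpolation=cv2.INTER_CUBIC)
b=cv2.resize(c['frame'][130:200,150:310,::-1],(640,280),interpolation=cv2.INTER_CUBIC)
cv2.imwrite('pics/x6.png',np.vstack([a,b]))
for p in (g+.03*R[:,0],g-.125*R[:,0]): print((proj(t,p)-[150,110])*4,(proj(c,p)-[150,130])*4+[0,320])
E
```

```text
time_s: 16.05
tcp_pos: [0.6647, -0.045, 0.1022]
ee_rot: [[0.278, -0.961, 0.0], [-0.961, -0.278, -0.001], [0.001, -0.0, -1.0]]
wrist_force: [-0.6, 0.1, -0.3]
gripper_width: 0.263
gripper_force: 30.0
time_s: 16.65
tcp_pos: [0.6665, -0.047, 0.1852]
ee_rot: [[0.279, -0.96, 0.006], [-0.96, -0.279, -0.0], [0.002, -0.005, -1.0]]
wrist_force: [0.1, -0.1, -1.2]
gripper_width: 0.262
gripper_force: 30.0
[ 0.66675313 -0.04705698  0.13415806]
[489.6  51.2] [249.2 402.8]
[285.6 108.4] [171.2 526. ]
```

View pics/x6.png

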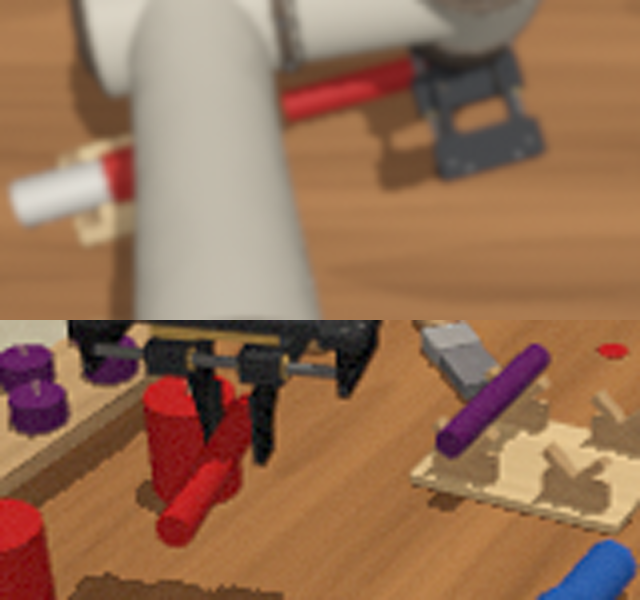

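The candle is out: its tail is at (177,528) in the side crop, close to the predicted (171,526), so it's level in the grip. A grip 47 mm from centre would hit a V notch, so I'll lay it with the grip outside the notch first and re-centre afterwards.

```bash
python3 - <<'E'
from h import *
e=np.array([.0244,-.9997,0]); G=np.array([.5185,-.295,0])
p=G+.068*e; print(p); go(p+[0,0,.12],-88.6)
E
```

```text
[ 0.5201592 -0.3629796  0.       ]
shift [262.9 227.   11. ] turn [ 0.0005 -0.0004  0.2577]
```

```bash
python3 -m pendant '[[[10,9,0],[0,0,0.01]],[[32,28,0],[0,0,0.03]],[[60,52,0],[0,0,0.06]],[[90,78,0],[0,0,0.09]],[[120,104,0],[0,0,0.12]],[[150,130,0],[0,0,0.15]],[[180,155,0],[0,0,0.18]],[[210,181,0],[0,0,0.21]],[[235,203,0],[0,0,0.24]],[[252,218,0],[0,0,0.257]]]' && python3 -m pendant '[[[9,4,0],[0,0,0]],[[12,6,5],[0,0,0]],[[12,6,10],[0,0,0]],[[12,6,10],[0,0,0]]]'
python3 - <<'E'
from h import *
e=np.array([.0244,-.9997,0]); G=np.array([.5185,-.295,0])
p=G+.068*e; go(p+[0,0,.12],-88.6);go(p+[0,0,.052],-88.6)
E
```

```text
time_s: 17.75
tcp_pos: [0.5237, -0.3527, 0.181]
ee_rot: [[0.021, -1.0, -0.003], [-1.0, -0.021, 0.0], [-0.0, 0.003, -1.0]]
wrist_force: [-0.1, 0.2, -0.1]
gripper_width: 0.264
gripper_force: 30.0
time_s: 18.15
tcp_pos: [0.5203, -0.3614, 0.1709]
ee_rot: [[0.026, -1.0, -0.002], [-1.0, -0.026, 0.0], [-0.001, 0.002, -1.0]]
wrist_force: [-1.1, 0.3, -1.0]
gripper_width: 0.265
gripper_force: 30.0
shift [ 1.5  0.2 -0.1] turn [0.0019 0.0005 0.0014]
shift [ 1.6  0.1 67.9] turn [0.0019 0.0005 0.0014]
```

```bash
python3 -m pendant '[[[1.5,0,20],[0,0,0]],[[1.5,0,38],[0,0,0]],[[1.5,0,52],[0,0,0]],[[1.5,0,60],[0,0,0]],[[1.5,0,63],[0,0,0]],[[1.5,0,63],[0,0,0]],[[1.5,0,63],[0,0,0]]]'; python3 -m pendant '[[[0,0,2],[0,0,0]],[[0,0,4],[0,0,0]],[[0,0,5.5],[0,0,0]],[[0,0,5.5],[0,0,0]],[[0,0,5.5],[0,0,0]]]'
```

```text
time_s: 18.85
tcp_pos: [0.5212, -0.3643, 0.1103]
ee_rot: [[0.025, -1.0, 0.002], [-1.0, -0.025, -0.002], [0.002, -0.002, -1.0]]
wrist_force: [-0.8, 0.0, -0.1]
gripper_width: 0.265
gripper_force: 30.0
time_s: 19.35
tcp_pos: [0.5207, -0.3641, 0.104]
ee_rot: [[0.025, -1.0, 0.0], [-1.0, -0.025, -0.001], [0.001, -0.0, -1.0]]
wrist_force: [-0.6, -0.2, -1.0]
gripper_width: 0.268
gripper_force: 30.0
```

```bash
python3 -m pendant '[[[0,0,1],[0,0,0]],[[0,0,2],[0,0,0]],[[0,0,2],[0,0,0]],[[0,0,2],[0,0,0]]]'
python3 - <<'E'
from h import *
t=cap('top');c=cap('side')
a=cv2.resize(t['frame'][125:205,290:400,::-1],(480,349),interpolation=cv2.INTER_CUBIC)
b=cv2.resize(c['frame'][120:190,230:340,::-1],(392,249),interpolation=cv2.INTER_CUBIC)
cv2.imwrite('pics/x7.png',np.vstack([a,cv2.copyMakeBorder(b,0,0,0,88,0)]))
E
```

```text
time_s: 19.75
tcp_pos: [0.5206, -0.3641, 0.1019]
ee_rot: [[0.025, -1.0, 0.0], [-1.0, -0.025, -0.001], [0.001, -0.0, -1.0]]
wrist_force: [0.5, -0.8, 0.0]
gripper_width: 0.264
gripper_force: 30.0
```

View pics/x7.png

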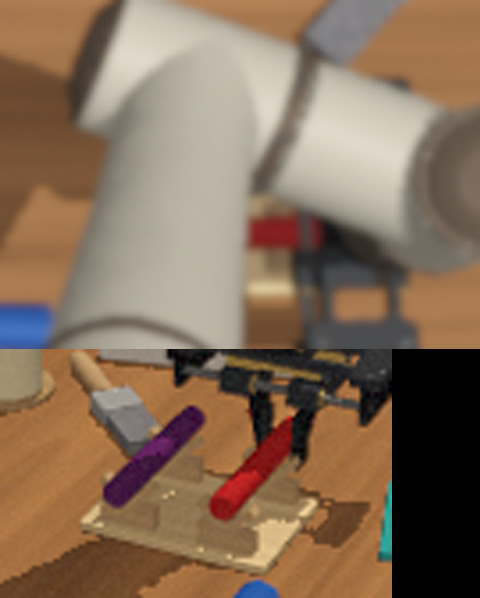

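The candle lies in the near groove, red at (255,470) in the side crop, parallel to purple. Release, then regrip nearer its middle to centre it.

```bash
python3 -m pendant '[[[0,0,0],[0,0,0]],[[0,0,0],[0,0,0]],[[0,0,0],[0,0,0]],[[0,0,0],[0,0,0]],[[0,0,0],[0,0,0]],[[0,0,-20],[0,0,0]],[[0,0,-50],[0,0,0]],[[-30,0,-60],[0,0,0]],[[-55,0,-60],[0,0,0]],[[-55,0,-60],[0,0,0]]]' 0.6 && python3 -m pendant '[[[0,0,0],[0,0,0]],[[0,0,25],[0,0,0]],[[0,0,45],[0,0,0]],[[0,0,58],[0,0,0]],[[0,0,60],[0,0,0]],[[0,0,60],[0,0,0]]]'
python3 -m pendant '[[[0,0,0],[0,0,0]],[[0,0,0],[0,0,0]],[[0,0,0],[0,0,0]],[[0,0,0],[0,0,0]],[[0,0,0],[0,0,0]],[[0,0,0],[0,0,0]]]' 0
```

```text
time_s: 20.85
tcp_pos: [0.5192, -0.3069, 0.1627]
ee_rot: [[0.027, -1.0, 0.001], [-1.0, -0.027, -0.001], [0.001, -0.001, -1.0]]
wrist_force: [-0.9, -0.6, -0.9]
gripper_width: 0.597
gripper_force: 0.0
time_s: 21.45
tcp_pos: [0.5194, -0.3097, 0.1017]
ee_rot: [[0.025, -1.0, -0.0], [-1.0, -0.025, -0.001], [0.001, 0.0, -1.0]]
wrist_force: [-0.7, -1.2, 0.5]
gripper_width: 0.602
gripper_force: 0.0
time_s: 22.05
tcp_pos: [0.5182, -0.3091, 0.1022]
ee_rot: [[0.025, -1.0, -0.002], [-1.0, -0.025, -0.001], [0.001, 0.002, -1.0]]
wrist_force: [-4.9, 0.2, 5.4]
gripper_width: 0.269
gripper_force: 30.0
```

```bash
python3 -m pendant '[[[0,0,-3],[0,0,0]],[[0,0,-6],[0,0,0]],[[-7,0,-6],[0,0,0]],[[-14,0,-6],[0,0,0]],[[-20,0,-6],[0,0,0]],[[-20,0,-6],[0,0,0]],[[-20,0,-3],[0,0,0]],[[-20,0,-1],[0,0,0]],[[-20,0,-0.5],[0,0,0]],[[-20,0,-0.5],[0,0,0]]]' && python3 -m pendant '[[[0,0,0],[0,0,0]],[[0,0,0],[0,0,0]],[[0,0,0],[0,0,0]],[[0,0,0],[0,0,0]],[[0,0,0],[0,0,0]],[[0,0,-15],[0,0,0]],[[0,0,-45],[0,0,0]],[[0,0,-90],[0,0,0]],[[0,0,-130],[0,0,0]],[[0,0,-150],[0,0,0]]]' 0.6 && python3 -m pendant '[[[50,50,0],[0,0,0]],[[90,90,0],[0,0,0]],[[120,120,0],[0,0,0]],[[150,150,0],[0,0,0]],[[170,170,0],[0,0,0]],[[170,170,0],[0,0,0]],[[170,170,0],[0,0,0]]]'
python3 - <<'E'
from h import *
c=cap('top'); im=cv2.cvtColor(c['frame'],cv2.COLOR_RGB2HSV).astype(int); H,S,V=im[...,0],im[...,1],im[...,2]
def blob(m,box,z,n):
    u0,u1,v0,v1=box; k=np.zeros_like(m); k[v0:v1,u0:u1]=m[v0:v1,u0:u1]
    v,u=np.nonzero(k); 
    if len(u)<10: print(n,'few',len(u)); return
    (cu,cv),(w,h),a=cv2.minAreaRect(np.column_stack([u,v]).astype(np.float32))
    print(n,len(u),ray(c,cu,cv,z),'size mm',np.round([w*2.95,h*2.95]),'angle',a)
blob(((H<6)|(H>174))&(S>170)&(V>90),(290,400,130,215),.05,'red candle')
blob((H>130)&(H<165)&(S>80)&(V<140),(290,400,130,215),.05,'purple')
blob(((H<6)|(H>174))&(S>150),(150,250,130,180),.06,'sleeve')
E
```

```text
time_s: 23.05
tcp_pos: [0.5185, -0.2892, 0.1032]
ee_rot: [[0.025, -1.0, -0.0], [-1.0, -0.025, -0.001], [0.001, 0.0, -1.0]]
wrist_force: [-2.3, 2.7, 6.3]
gripper_width: 0.263
gripper_force: 30.0
time_s: 24.05
tcp_pos: [0.5199, -0.2896, 0.2569]
ee_rot: [[0.026, -1.0, 0.007], [-1.0, -0.026, -0.004], [0.004, -0.007, -1.0]]
wrist_force: [-0.3, 0.2, 0.5]
gripper_width: 0.601
gripper_force: 0.0
time_s: 24.75
tcp_pos: [0.3521, -0.4638, 0.2523]
ee_rot: [[0.023, -1.0, 0.0], [-1.0, -0.023, -0.001], [0.001, -0.0, -1.0]]
wrist_force: [0.2, 0.5, -0.2]
gripper_width: 0.6
gripper_force: 0.0
red candle 272 [ 0.53664997 -0.3529727   0.05      ] size mm [ 52. 256.] angle 74.14806365966797
purple 281 [ 0.60919094 -0.29672495  0.05      ] size mm [ 18. 145.] angle 90.0
sleeve 137 [0.59565831 0.19513701 0.06      ] size mm [34. 35.] angle 74.05460357666016
```

```bash
python3 - <<'E'
from h import *
c=cap('top'); im=cv2.cvtColor(c['frame'],cv2.COLOR_RGB2HSV).astype(int); H,S,V=im[...,0],im[...,1],im[...,2]
m=(((H<6)|(H>174))&(S>170)&(V>90)).astype(np.uint8); m[:,:290]=0; m[:130]=0; m[215:]=0
n,_,st,ct=cv2.connectedComponentsWithStats(m)
for s,q in zip(st[1:],ct[1:]):
    if s[4]>50: print(s,ray(c,*q,.05),ray(c,s[0]-.5,q[1],.05),ray(c,s[0]+s[2]-.5,q[1],.05))
E
```

```text
[317 175  49   8 264] [ 0.51977143 -0.29880027  0.05      ] [ 0.5191694  -0.21863476  0.05      ] [ 0.52031406 -0.37105555  0.05      ]
```

```bash
python3 -c "
from station import r
print(r.finish_job())"
```

```text
the job is handed in; nothing more can be done
None
```

The job is handed in at about 25 s: the red candle lies centred in the drying rack's empty groove and the red mould is level in its cradle. The candle slid about 58 mm out of the mouth, more than the roughly 42 mm I aimed for. The purple candle and the green mould were not touched.

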